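# Load the measuring tray with setting masters in reverse order

## Task

Move the four setting masters from the black storage rack into the grey measuring tray in reverse order, because the machine reads the tray from the other end: the master nearest the rack's purple bar goes into the tray seat farthest from the tray's purple bar, the second nearest into the second farthest, and so on. Stand each one upright, flat on the floor of its own seat, and tip none of them over on the way.

Things in the scene. Friction and masses are not known exactly. Their poses are not given: they have to be found in the camera images.
- master_red: Loose upright steel setting master (0.13 to 0.23 kg) with red plastic grip: round foot 40 mm diameter, 12 mm thick, a straight steel shank (at most 36 mm diameter) up to 36 mm, then the red cylindrical grip, 28 mm diameter, from 36 to 80 mm above the underside. Origin: centre of the underside; z up its axis. Starts in any rack seat.
- master_yellow: Loose upright steel setting master (0.13 to 0.23 kg) with yellow plastic grip: round foot 40 mm diameter, 12 mm thick, a tapering steel shank (at most 36 mm diameter) up to 36 mm, then the yellow cylindrical grip, 28 mm diameter, from 36 to 80 mm above the underside. Origin: centre of the underside; z up its axis. Starts in any rack seat.
- master_green: Loose upright steel setting master (0.13 to 0.23 kg) with green plastic grip: round foot 40 mm diameter, 12 mm thick, a steel shank stepped down to the top (at most 36 mm diameter) up to 36 mm, then the green cylindrical grip, 28 mm diameter, from 36 to 80 mm above the underside. Origin: centre of the underside; z up its axis. Starts in any rack seat.
- master_blue: Loose upright steel setting master (0.13 to 0.23 kg) with blue plastic grip: round foot 40 mm diameter, 12 mm thick, a steel shank stepped up to the top (at most 36 mm diameter) up to 36 mm, then the blue cylindrical grip, 28 mm diameter, from 36 to 80 mm above the underside. Origin: centre of the underside; z up its axis. Starts in any rack seat.
- tag_red: Fixed red plate, 22 x 38 x 4 mm, lying on the rack's ledge beside the seat in which the red master starts, 52 mm from that seat's centre along the rack's +x; it stays there as a record of the seat. Origin at the centre of its underside, 10 mm above the table.
- tag_yellow: Fixed yellow plate, 22 x 38 x 4 mm, lying on the rack's ledge beside the seat in which the yellow master starts, 52 mm from that seat's centre along the rack's +x; it stays there as a record of the seat. Origin at the centre of its underside, 10 mm above the table.
- tag_green: Fixed green plate, 22 x 38 x 4 mm, lying on the rack's ledge beside the seat in which the green master starts, 52 mm from that seat's centre along the rack's +x; it stays there as a record of the seat. Origin at the centre of its underside, 10 mm above the table.
- tag_blue: Fixed blue plate, 22 x 38 x 4 mm, lying on the rack's ledge beside the seat in which the blue master starts, 52 mm from that seat's centre along the rack's +x; it stays there as a record of the seat. Origin at the centre of its underside, 10 mm above the table.
- rack: Black fixed storage rack, left or right of the tray. 4 open square seats in a row, centres at x 0, y +96, +32, -32, -96 mm; 56 x 56 mm inside, floor at z 6, walls 8 thick, top at z 14. Purple bar (22 high) across the +y end, y 132 to 148. Origin: row centre, underside, on the table. Yaw within 0.25 rad of world axes. Ledge with tags on its +x side, x 36 to 68, 10 high.
- tray: Light grey fixed measuring tray, empty at start, no ledge. 4 open square seats in a row, centres at x 0, y +96, +32, -32, -96 mm; 56 x 56 mm inside, floor at z 6, walls 8 thick, top at z 14. Purple bar (22 high) across the +y end, y 132 to 148. Origin: row centre, underside, on the table. Yaw within 0.25 rad of world axes.
Not all that is in view belongs to the job. Leave any orange look-alike of the master_red alone.

How it is judged:
At the end, for the whole second after the job is handed in: Each master stands in the tray seat at minus the y of its starting rack seat (rack +96 mm to tray -96 mm, and so on): axis within 12 mm of the seat centre along tray x and y, underside within 3 mm of the seat floor, within 0.1 rad of upright, released and at rest (((y of tag_red in the frame of rack between 0.076 and 0.116 m and y of master_red in the frame of tray between -0.108 and -0.084 m) or (y of tag_red in the frame of rack between 0.012 and 0.052 m and y of master_red in the frame of tray between -0.044 and -0.02 m) or (y of tag_red in the frame of rack between -0.052 and -0.012 m and y of master_red in the frame of tray between 0.02 and 0.044 m) or (y of tag_red in the frame of rack between -0.116 and -0.076 m and y of master_red in the frame of tray between 0.084 and 0.108 m)) and x of master_red in the frame of tray between -0.012 and 0.012 m and z of master_red in the frame of tray between 0.003 and 0.009 m and angle between each of master_red, master_yellow, master_green, master_blue's own z axis and vertical below 0.1 rad and linear speed of each of master_red, master_yellow, master_green, master_blue below 0.02 m/s and angular speed of each of master_red, master_yellow, master_green, master_blue below 0.3 rad/s and ((y of tag_yellow in the frame of rack between 0.076 and 0.116 m and y of master_yellow in the frame of tray between -0.108 and -0.084 m) or (y of tag_yellow in the frame of rack between 0.012 and 0.052 m and y of master_yellow in the frame of tray between -0.044 and -0.02 m) or (y of tag_yellow in the frame of rack between -0.052 and -0.012 m and y of master_yellow in the frame of tray between 0.02 and 0.044 m) or (y of tag_yellow in the frame of rack between -0.116 and -0.076 m and y of master_yellow in the frame of tray between 0.084 and 0.108 m)) and x of master_yellow in the frame of tray between -0.012 and 0.012 m and z of master_yellow in the frame of tray between 0.003 and 0.009 m and ((y of tag_green in the frame of rack between 0.076 and 0.116 m and y of master_green in the frame of tray between -0.108 and -0.084 m) or (y of tag_green in the frame of rack between 0.012 and 0.052 m and y of master_green in the frame of tray between -0.044 and -0.02 m) or (y of tag_green in the frame of rack between -0.052 and -0.012 m and y of master_green in the frame of tray between 0.02 and 0.044 m) or (y of tag_green in the frame of rack between -0.116 and -0.076 m and y of master_green in the frame of tray between 0.084 and 0.108 m)) and x of master_green in the frame of tray between -0.012 and 0.012 m and z of master_green in the frame of tray between 0.003 and 0.009 m and ((y of tag_blue in the frame of rack between 0.076 and 0.116 m and y of master_blue in the frame of tray between -0.108 and -0.084 m) or (y of tag_blue in the frame of rack between 0.012 and 0.052 m and y of master_blue in the frame of tray between -0.044 and -0.02 m) or (y of tag_blue in the frame of rack between -0.052 and -0.012 m and y of master_blue in the frame of tray between 0.02 and 0.044 m) or (y of tag_blue in the frame of rack between -0.116 and -0.076 m and y of master_blue in the frame of tray between 0.084 and 0.108 m)) and x of master_blue in the frame of tray between -0.012 and 0.012 m and z of master_blue in the frame of tray between 0.003 and 0.009 m); the robot touches nothing.
It fails at once if the red master is tipped over (more than 0.7 rad from upright) (angle between master_red's own z axis and vertical above 0.7 rad).
It fails at once if the yellow master is tipped over (more than 0.7 rad from upright) (angle between master_yellow's own z axis and vertical above 0.7 rad).
It fails at once if the green master is tipped over (more than 0.7 rad from upright) (angle between master_green's own z axis and vertical above 0.7 rad).
It fails at once if the blue master is tipped over (more than 0.7 rad from upright) (angle between master_blue's own z axis and vertical above 0.7 rad).
It also fails if it takes over 118 s, if anything falls off the work surface, if the arm or the gripper's body presses on something with over 40 N, if the wrist force passes 120 N, or if a joint passes its speed limit or range.

## Robot

A 6-joint arm with a two-finger parallel gripper is mounted at the origin on the work surface. World frame = base frame: x ahead of the robot, y to its left, z up, the work surface at z = 0. Lengths are in m, angles in rad, forces in N, time in s.
With the tool pointing down it reaches from about 0.375 to 0.9 m from the base axis. Payload 3.1 kg.
Tool frame: the origin (TCP) lies at the very end of the fingers, on their centre line; the grasp point (between the pads) lies 19 mm behind it; z points along the fingers, y is the line along which they close (so a half turn about z gives the same grasp; the last joint's range is limited). The gripper opens to 87 mm and grips with 3 to 60 N. Pads are 19 mm wide; open, the fingers measure 117 mm over their backs; the gripper's body (75 mm by 190 mm) begins 51 mm behind the grasp point.
Start: joints at [-1.516, 0.527, 1.433, -0, 1.181, -0.178], TCP at [0.144, -0.608, 0.223] pointing down, gripper open.
Joint ranges: [-3.08, 3.08], [-0.75, 2.2], [0.22, 2.44], [-1.43, 4.57], [0, 2.65], [-2.85, 2.85]. Speed limits (rad/s): [2.79, 2.79, 3.14, 3.14, 3.14, 3.14].

## Interface

Orientations are given as a unit quaternion [x, y, z, w].
In Python, from rig import robot gives the robot as it stands. The module is installed in compiled form; this text tells all that it offers.
- The arm moves only by the tool servo_tool, never from a script. Its argument "rows" is one flat list of numbers, 5 for each row, row after row: the closure, from -1 (fully open) to 1 (shut), so that 0 is half open, then the shift along the tool's x, y, z in m, then the turn about the tool's z in degrees. A call has 1 to 5 rows; each row shifts and turns the commanded pose from where the row before left it, along the tool's axes as they then stand; what a row does not reach is not made up. A row lasts 1/12 s, in which the tool goes at most 41.7 mm and 7.16 degrees, less where a joint would pass 70% of its speed; a pose out of reach is approached as far as the arm can. A call with a gripper value outside its range is refused whole. The fingers move at their own pace and stop on an object; "newtons" is the grip in N (left out, the last holds). Time passes only in rows, so rows that do not move let the fingers close. It gives the time, the measured TCP pose, the force, the opening and the grip force at its end, in the units of the state.
- robot.get_obs(): the state, without advancing time (a new reading comes with each control period).
- robot.camera(name): name is "side" or "top"; returns a dict with "pixels" (384x512x3 uint8, red, green, blue), "intrinsics" (3x3 intrinsics, pixels), "dist" ([k1, k2, p1, p2, k3] as OpenCV has them; the pictures are not rectified), "rvec" (rotation vector, rad) and "tvec" (3), from world to camera coordinates, as OpenCV has them. Camera axes: x right, y down, z forward; pixel columns grow to the right and rows downward; lengths in m; the calibration is good to about 2 mm. A picture is of the moment at which its call begins. There is no depth.
- robot.hand_in(): hands the job in; it is judged then, once.
Trained networks look in a picture, given as the dict that the camera call returned (one of the last four; its "shot" number tells which), for a name from the list of things; names that differ only in an ending like _2 or _b are one class to them, and where a whole thing is asked for, a point or a joint stands for the part that bears it (a point fixed in the world has none). Each returns a list of dicts, best first, with "score" (0 to 1); they miss things now and then, are a little off and sometimes report something else, mostly with a low value. They report only what shows in the picture. A call takes as long as a camera call. They do not tell look-alikes from the thing itself.
- robot.spot_in(picture, query): "at" ([x, y, z] in m, in world coordinates, good to about 4 mm: the middle of the surface that is visible of it).
- robot.outline_of(picture, query): "region" (384x512 bool, what is visible of it).
- robot.place_of(picture, query): "at" ([x, y, z] in m, in world coordinates, good to about 4 mm: a listed point, or the origin of a listed thing).
The state is a dict: "time": time; "q": joint angles; "joint_velocities": joint speeds; "joint_torque": joint torques, N m; "position": TCP position; "tool_rot": TCP orientation; "ft_force": force on the tool from outside, world axes, zero at the start; "moment": the same for the moment, N m; "grip_width": finger opening in m; "grip_force": force on a finger pad.
Only numpy, scipy, OpenCV 4.12 (cv2) and the standard library are available. Lean on these libraries where they do the work, as an engineer would, in place of code of your own. Each camera call takes 0.05 s, during which the arm holds its last target. There are 200 camera calls.

## Working session

There is one attempt and no reset: what is moved stays moved. The work goes in short steps, Python scripts to look and compute and a tool call to move; the robot and the scene stay as the last step left them, time stands still between calls to the robot, and variables do not carry over. Pictures are saved under pics/ and viewed, at most 14 in all, crops included, and the job is handed in when it is done.

Besides the shell and the picture viewer there is one more tool, called as name(argument=value, ...) on one line, values as JSON. servo_tool: Moves the arm, as the interface text tells. Its arguments: {"type":"object","properties":{"rows":{"type":"array","items":{"type":"number"}},"newtons":{"type":"number"}},"required":["rows"]}

```bash
mkdir -p pics; python3 - <<'E'
from rig import robot
import cv2, numpy as np
o=robot.get_obs(); print(o['time'],o['position'],o['tool_rot'],o['grip_width'],o['ft_force'])
for n in ['top','side']:
    p=robot.camera(n); cv2.imwrite(f'pics/{n}0.png',p['pixels'][:,:,::-1])
    R=cv2.Rodrigues(np.array(p['rvec'],float))[0]; print(n,'campos',-R.T@np.array(p['tvec']).ravel())
    for q in ['rack','tray']+[a+c for a in('master_','tag_') for c in('red','yellow','green','blue')]:
        print(q,[(np.round(d['at'],4).tolist(),round(d['score'],2)) for d in robot.place_of(p,q)][:3])
E
```

```text
0.0 [ 0.14417606 -0.6073875   0.22156413] [ 9.93231115e-01  1.16149725e-01  5.27391438e-05 -1.09169627e-03] 0.08699817495306426 [ 0.56711356 -0.92976607 -0.81629772]
top campos [ 0.38971664 -0.02021944  0.86435855]
rack [([0.4992, 0.2243, -0.001], 0.74)]
tray [([0.5582, -0.2052, -0.0019], 0.67)]
master_red [([0.6172, 0.2212, 0.0013], 0.95), ([0.4977, 0.3218, 0.0033], 0.76)]
master_yellow [([0.4919, 0.1272, 0.0077], 0.73), ([0.5602, -0.2064, -0.0014], 0.51), ([0.5484, 0.1892, 0.012], 0.17)]
master_green [([0.4906, 0.1916, 0.0021], 0.72)]
master_blue [([0.4913, 0.2559, 0.0054], 0.65)]
tag_red [([0.5518, 0.3152, 0.0099], 0.57)]
tag_yellow [([0.5449, 0.1254, 0.0142], 0.68), ([0.5523, 0.3155, 0.0115], 0.52)]
tag_green [([0.5463, 0.1875, 0.0054], 0.76)]
tag_blue [([0.5452, 0.2509, 0.0078], 0.65)]
side campos [ 0.45619843 -0.63959703  0.84009799]
rack [([0.4938, 0.2213, 0.0038], 0.95)]
tray [([0.5614, -0.203, 0.0002], 0.63), ([0.4954, 0.2222, 0.004], 0.33)]
master_red [([0.4975, 0.318, 0.0028], 0.69), ([0.6156, 0.2233, -0.0024], 0.6)]
master_yellow [([0.4967, 0.1242, 0.0087], 0.83)]
master_green [([0.4936, 0.1918, 0.0069], 0.66), ([0.4984, 0.3186, 0.0017], 0.42)]
master_blue [([0.4984, 0.2517, 0.0078], 0.63)]
tag_red [([0.5516, 0.316, 0.008], 0.55)]
tag_yellow [([0.5466, 0.1283, 0.0108], 0.64)]
tag_green [([0.5434, 0.1854, 0.0087], 0.62)]
tag_blue [([0.5454, 0.2535, 0.0104], 0.5)]
```

View pics/top0.png

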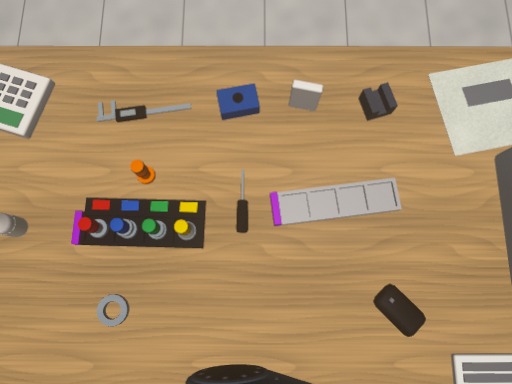

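View pics/side0.png

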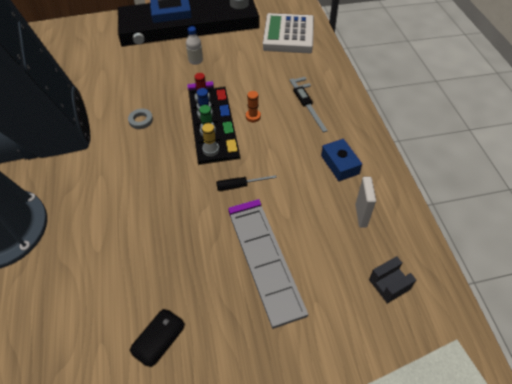

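```bash
cat > h.py <<'E'
import cv2, numpy as np
from scipy.optimize import minimize
from rig import robot
HUE={'red':[(0,4),(174,180)],'yellow':[(25,33)],'green':[(50,85)],'blue':[(105,125)]}
def proj(p,P): return cv2.projectPoints(np.float64(P),np.float64(p['rvec']),np.float64(p['tvec']),p['intrinsics'],np.float64(p['dist']))[0][:,0]
def back(p,uv,z):
    n=cv2.undistortPoints(np.float64(uv).reshape(-1,1,2),p['intrinsics'],np.float64(p['dist']))[:,0]
    R=cv2.Rodrigues(np.float64(p['rvec']))[0]; c=-R.T@np.float64(p['tvec']).ravel()
    d=np.c_[n,np.ones(len(n))]@R; return c+d*((z-c[2])/d[:,2])[:,None]
def hull(p,P):
    m=np.zeros((384*4,512*4),np.uint8); h=cv2.convexHull(np.float32(proj(p,P)))
    cv2.fillConvexPoly(m,np.int32(np.round((h*4+1.5)*16)),255,shift=4); return cv2.resize(m,(512,384),interpolation=cv2.INTER_AREA)/255.
def iou(a,b): return np.minimum(a,b).sum()/np.maximum(a,b).sum()
def colour(p,c):
    h=cv2.cvtColor(p['pixels'],cv2.COLOR_RGB2HSV); return np.any([cv2.inRange(h,(a,150,50),(b,255,255))>0 for a,b in HUE[c]],0)
def comp(m):
    n,l,s,ce=cv2.connectedComponentsWithStats(m.astype(np.uint8)); return [(s[i,4],ce[i],l==i) for i in range(1,n) if s[i,4]>25]
def cyl(x,y,z0,z1,r=.014):
    t=np.linspace(0,2*np.pi,40); return np.concatenate([np.c_[x+r*np.cos(t),y+r*np.sin(t),0*t+z] for z in(z0,z1)])
def box(f,x0,x1,y0,y1,z0,z1):
    P=np.array([[x,y,z] for x in(x0,x1) for y in(y0,y1) for z in(z0,z1)],float); c,s=np.cos(f[2]),np.sin(f[2])
    return np.c_[f[0]+c*P[:,0]-s*P[:,1],f[1]+s*P[:,0]+c*P[:,1],P[:,2]]
def nm(f,x0,d):
    return minimize(f,x0,method='Nelder-Mead',options=dict(initial_simplex=np.vstack([x0]+[np.array(x0)+np.eye(len(x0))[i]*d[i] for i in range(len(x0))]),xatol=1e-5,fatol=1e-5))
def master(pics,c,xy,zf=.006):
    ms=[]
    for p in pics:
        g=proj(p,[[*xy,zf+.06]])[0]; ms.append(min(comp(colour(p,c)),key=lambda k:np.hypot(*(k[1]-g)))[2].astype(float))
    f=lambda v,P,M: -sum(iou(hull(p,cyl(*v,zf+.036,zf+.08)),m) for p,m in zip(P,M))/len(P)
    return [(np.round(r.x,4).tolist(),round(-r.fun,3)) for P,M in ([pics,ms],[pics[:1],ms[:1]],[pics[1:],ms[1:]]) if P for r in [nm(lambda v:f(v,P,M),xy,[.006,.006])]]
E
python3 - <<'E'
from h import *
T,S=robot.camera('top'),robot.camera('side')
for c,xy in dict(red=(.4975,.319),blue=(.496,.2535),green=(.493,.1915),yellow=(.495,.126)).items():
    print(c,master([T,S],c,xy))
tags={}
for c,xy in dict(red=(.552,.316),blue=(.545,.2515),green=(.545,.1865),yellow=(.546,.127)).items():
    r=[]
    for p in(T,S):
        g=proj(p,[[*xy,.014]])[0]; k=min(comp(colour(p,c)),key=lambda k:np.hypot(*(k[1]-g))); r.append(back(p,k[1],.014)[0][:2])
    print('tag',c,np.round(r,4).tolist()); tags[c]=np.mean(r,0)
A=np.array([tags[c] for c in('red','blue','green','yellow')]);yy=np.array([96,32,-32,-96])/1e3
d=yy@(A-A.mean(0))/(yy@yy); yaw=np.arctan2(-d[0],d[1]); cen=A.mean(0)-.052*np.array([np.cos(yaw),np.sin(yaw)])
print('rack',cen,yaw,'scale',np.hypot(*d))
ms=[];
for p in(T,S):
    r=robot.outline_of(p,'tray')[0]; ms.append(r['region'].astype(float)); print(r['score'],r['region'].sum())
def f(v,P,M):
    return -sum(iou(np.maximum(hull(p,box(v,-.036,.036,-.132,.132,0,.014)),hull(p,box(v,-.036,.036,.132,.148,0,.022))),m) for p,m in zip(P,M))/len(P)
for P,M in([T,S],ms),([T],ms[:1]),([S],ms[1:]):
    r=nm(lambda v:f(v,P,M),[.56,-.204,.08],[.006,.006,.04]); print('tray',r.x,-r.fun)
    if len(P)==2: v=r.x
c,s=np.cos(v[2]),np.sin(v[2])
im=cv2.resize(T['pixels'][150:260,60:410],None,fx=2.25,fy=2.25,interpolation=cv2.INTER_CUBIC)[:,:,::-1].copy()
for (x,y,a) in((*cen,yaw),v):
    for k in yy:
        for P in box((x,y,a),-.028,.028,k-.028,k+.028,.014,.014)[[0,2,4,6]],[[x-np.sin(a)*k,y+np.cos(a)*k,.006]]:
            for u in proj(T,P): cv2.circle(im,tuple(int(q) for q in (u-[60,150]+.5)*2.25),2,(255,255,0),-1)
cv2.imwrite('pics/c1.png',im)
E
```

```text
red [([0.4981, 0.3179], np.float64(0.589)), ([0.498, 0.3176], np.float64(0.64)), ([0.4997, 0.3313], np.float64(0.544))]
blue [([0.4977, 0.2551], np.float64(0.479)), ([0.4973, 0.255], np.float64(0.537)), ([0.4974, 0.2589], np.float64(0.424))]
green [([0.4971, 0.1927], np.float64(0.393)), ([0.4955, 0.1891], np.float64(0.551)), ([0.4967, 0.231], np.float64(0.247))]Traceback (most recent call last):
  File "<stdin>", line 4, in <module>
  File "h.py", line 28, in master
    g=proj(p,[[*xy,zf+.06]])[0]; ms.append(min(comp(colour(p,c)),key=lambda k:np.hypot(*(k[1]-g)))[2].astype(float))
                                           ~~~^^^^^^^^^^^^^^^^^^^^^^^^^^^^^^^^^^^^^^^^^^^^^^^^^^^^
ValueError: min() iterable argument is empty
```

```bash
sed -i "s/^HUE.*/HUE={'red':[(0,5),(170,180)],'yellow':[(22,36)],'green':[(45,90)],'blue':[(100,132)]}/; s/(a,150,50)/(a,110,25)/" h.py
cat > m.py <<'E'
from h import *
T,S=robot.camera('top'),robot.camera('side')
def hsv(p,x,y,z): u=np.int32(np.round(proj(p,[[x,y,z]])[0])); return cv2.cvtColor(p['pixels'],cv2.COLOR_RGB2HSV)[u[1],u[0]].tolist()
for c,xy in dict(red=(.4975,.319),blue=(.496,.2535),green=(.493,.1915),yellow=(.495,.126)).items():
    print(c,[hsv(T,*xy,z) for z in(.05,.065,.086)],[hsv(S,*xy,z) for z in(.05,.065,.086)])
    try: print(master([T,S],c,xy))
    except Exception as e: print(e)
tags={}
for c,xy in dict(red=(.552,.316),blue=(.545,.2515),green=(.545,.1865),yellow=(.546,.127)).items():
    r=[]
    for p in(T,S):
        g=proj(p,[[*xy,.014]])[0]; k=min(comp(colour(p,c)),key=lambda k:np.hypot(*(k[1]-g))); r.append(back(p,k[1],.014)[0][:2])
    print('tag',c,np.round(r,4).tolist()); tags[c]=np.mean(r,0)
A=np.array([tags[c] for c in('red','blue','green','yellow')]);yy=np.array([96,32,-32,-96])/1e3
d=yy@(A-A.mean(0))/(yy@yy); yaw=np.arctan2(-d[0],d[1]); cen=A.mean(0)-.052*np.array([np.cos(yaw),np.sin(yaw)])
print('rack',cen,yaw,'scale',np.hypot(*d))
ms=[];
for p in(T,S):
    r=robot.outline_of(p,'tray')[0]; ms.append(r['region'].astype(float)); print(r['score'],r['region'].sum())
def f(v,P,M):
    return -sum(iou(np.maximum(hull(p,box(v,-.036,.036,-.132,.132,0,.014)),hull(p,box(v,-.036,.036,.132,.148,0,.022))),m) for p,m in zip(P,M))/len(P)
for P,M in([T,S],ms),([T],ms[:1]),([S],ms[1:]):
    r=nm(lambda v:f(v,P,M),[.56,-.204,.08],[.006,.006,.04]); print('tray',r.x,-r.fun)
    if len(P)==2: v=r.x
im=cv2.resize(T['pixels'][150:260,60:410],None,fx=2.25,fy=2.25,interpolation=cv2.INTER_CUBIC)[:,:,::-1].copy()
for (x,y,a) in((*cen,yaw),v):
    for k in yy:
        for P in box((x,y,a),-.028,.028,k-.028,k+.028,.014,.014)[[0,2,4,6]],[[x-np.sin(a)*k,y+np.cos(a)*k,.006]]:
            for u in proj(T,P): cv2.circle(im,tuple(int(q) for q in (u-[60,150]+.5)*2.25),2,(255,255,0),-1)
cv2.imwrite('pics/c1.png',im)
E
python3 m.py
```

```text
red [[3, 209, 143], [3, 223, 200], [2, 223, 197]] [[1, 199, 59], [0, 202, 48], [1, 202, 148]]
[([0.4981, 0.3181], np.float64(0.694)), ([0.498, 0.3174], np.float64(0.787)), ([0.4991, 0.3263], np.float64(0.606))]
blue [[112, 159, 133], [111, 177, 177], [111, 178, 173]] [[110, 213, 49], [110, 191, 40], [110, 192, 125]]
[([0.4973, 0.2556], np.float64(0.684)), ([0.4972, 0.2545], np.float64(0.652)), ([0.4969, 0.2606], np.float64(0.724))]
green [[65, 165, 162], [65, 166, 160], [65, 168, 158]] [[65, 154, 48], [65, 157, 39], [66, 150, 119]]
[([0.496, 0.1916], np.float64(0.789)), ([0.4958, 0.1908], np.float64(0.823)), ([0.4954, 0.1969], np.float64(0.767))]
yellow [[27, 255, 231], [26, 255, 231], [26, 255, 230]] [[21, 187, 75], [21, 179, 57], [22, 170, 192]]
[([0.4945, 0.1278], np.float64(0.578)), ([0.4942, 0.1266], np.float64(0.84)), ([0.4943, 0.1645], np.float64(0.348))]
tag red [[0.5498, 0.3163], [0.5492, 0.3142]]
tag blue [[0.5484, 0.2521], [0.5478, 0.2504]]
tag green [[0.5467, 0.1881], [0.5462, 0.1871]]
tag yellow [[0.5454, 0.1241], [0.545, 0.1237]]
rack [0.49531648 0.22071316] -0.023109291292834216 scale 0.9966938907247053
0.88 4336
0.87 4515
tray [ 0.56108082 -0.20389551  0.12808212] 0.9631502119700724
tray [ 0.56120112 -0.20359073  0.12739493] 0.9706801874751982
tray [ 0.56030176 -0.20450474  0.13094771] 0.9586385649341933
```

View pics/c1.png

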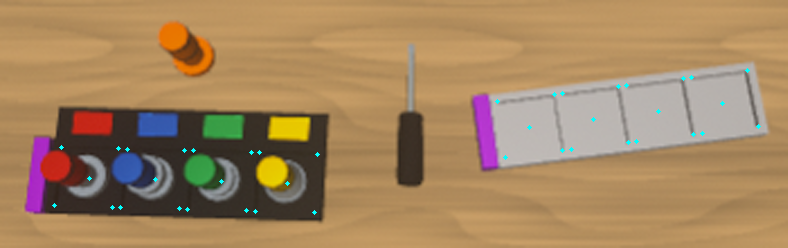

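Top view: masters on the rack, from the purple bar (col 77): red (85,224), blue (117,225), green (149,226), yellow (181,227). The orange look-alike is at (138,167) and the tags are at row 205. The crop shows the fitted seats matching, and the chosen masters are the four standing in rack seats. The tray's purple bar is at col 276. So red → tray -96, blue → -32, green → +32, yellow → +96.

First I turn the tool so that it closes along rack x.

servo_tool(rows=[-1, 0.03, 0, 0, -7, -1, 0.03, 0, 0, -7, -1, 0.03, 0, 0, -7, -1, 0.03, 0, 0, -7, -1, 0.03, 0, 0, -7])

```text
time: 1.82
position: [0.2769, -0.5402, 0.2225]
tool_rot: [0.911, 0.412, 0.0, 0.001]
ft_force: [1.4, -0.4, -0.4]
grip_width: 0.0868
grip_force: 0.0
```

servo_tool(rows=[-1, 0.02, 0.03, 0, -7, -1, 0.02, 0.03, 0, -7, -1, 0.02, 0.03, 0, -7, -1, 0.02, 0.03, 0, -7, -1, 0.02, 0.03, 0, -7])

```text
time: 2.23
position: [0.4539, -0.522, 0.2225]
tool_rot: [0.745, 0.667, -0.0, 0.001]
ft_force: [0.1, -0.6, -0.3]
grip_width: 0.0869
grip_force: 0.0
```

```bash
cat > go.py <<'E'
import sys
from h import *
from scipy.spatial.transform import Rotation as Ro
# targets: python go.py name -> shift in tool axes to target and turn
m=dict(red=(.4978,.3171,-.0231),blue=(.4967,.2537,-.0231),green=(.4952,.1898,-.0231),yellow=(.4938,.1258,-.0231),
 tred=(.5733,-.299,.128),tblue=(.5651,-.2355,.128),tgreen=(.5569,-.1721,.128),tyellow=(.5487,-.1086,.128))
o=robot.get_obs(); R=Ro.from_quat(o['tool_rot']); x=R.as_matrix()[:,0]; yaw=np.arctan2(x[1],x[0])
print('t %.2f'%o['time'],np.round(o['position'],4),'yaw %.3f'%yaw,'tilt %.4f'%np.arccos(-R.as_matrix()[2,2]),'q6 %.2f'%o['q'][5],'w %.4f'%o['grip_width'],'gf %.1f'%o['grip_force'],np.round(o['ft_force'],1))
for n in sys.argv[1:]:
    t=m[n]; print(n,'turn deg %.2f'%np.degrees(yaw-(np.pi/2+t[2])))
    for lab,a in(('now',yaw),('after turn',np.pi/2+t[2])):
        d=np.array(t[:2])-o['position'][:2]; print(' ',lab,'dx %.4f dy %.4f'%(d@[np.cos(a),np.sin(a)],d@[np.sin(a),-np.cos(a)]),'down to .045: %.4f'%(o['position'][2]-.045))
E
python3 go.py red
```

```text
t 2.23 [ 0.4539 -0.522   0.2225] yaw 1.460 tilt 0.0012 q6 -0.91 w 0.0869 gf 0.0 [ 0.1 -0.6 -0.3]
red turn deg -5.02
  now dx 0.8389 dy -0.0491 down to .045: 0.1775
  after turn dx 0.8399 dy 0.0245 down to .045: 0.1775
```

servo_tool(rows=[-1, 0, 0, 0, -5, -1, 0.035, 0, 0, 0, -1, 0.035, 0, 0, 0, -1, 0.035, 0, 0, 0, -1, 0.035, 0, 0, 0])

```text
time: 2.65
position: [0.4561, -0.3801, 0.2223]
tool_rot: [0.717, 0.697, 0.0, -0.0]
ft_force: [1.5, 0.2, -0.3]
grip_width: 0.0871
grip_force: 0.0
```

servo_tool(rows=[-1, 0.035, 0.002, 0, 0, -1, 0.035, 0.002, 0, 0, -1, 0.035, 0.002, 0, 0, -1, 0.035, 0.002, 0, 0, -1, 0.035, 0.002, 0, 0])

```text
time: 3.07
position: [0.4712, -0.2055, 0.2228]
tool_rot: [0.717, 0.697, 0.0, 0.0]
ft_force: [-0.1, -1.4, -0.3]
grip_width: 0.0869
grip_force: 0.0
```

servo_tool(rows=[-1, 0.035, 0.002, 0, 0, -1, 0.035, 0.002, 0, 0, -1, 0.035, 0.002, 0, 0, -1, 0.035, 0.002, 0, 0, -1, 0.035, 0.002, 0, 0])

```text
time: 3.48
position: [0.4863, -0.0308, 0.2228]
tool_rot: [0.717, 0.697, 0.0, 0.0]
ft_force: [0.1, -0.9, 0.0]
grip_width: 0.0871
grip_force: 0.0
```

servo_tool(rows=[-1, 0.035, 0, 0, 0, -1, 0.035, 0, 0, 0, -1, 0.035, 0, 0, 0, -1, 0.035, 0, 0, 0, -1, 0, 0, 0, 0])

```text
time: 3.9
position: [0.4899, 0.1129, 0.2228]
tool_rot: [0.715, 0.699, 0.001, -0.001]
ft_force: [-0.2, 0.7, 0.8]
grip_width: 0.0873
grip_force: 0.0
```

servo_tool(rows=[-1, 0.035, 0, 0, 0, -1, 0.035, 0, 0, 0, -1, 0.035, 0, 0, 0, -1, 0, 0, 0, 0, -1, 0, 0, 0, 0])

```text
time: 4.32
position: [0.4933, 0.2135, 0.2225]
tool_rot: [0.716, 0.698, -0.0, 0.0]
ft_force: [0.0, -0.6, 0.7]
grip_width: 0.0871
grip_force: 0.0
```

```bash
python3 go.py red
```

```text
t 4.32 [0.4933 0.2135 0.2225] yaw 1.545 tilt 0.0006 q6 0.23 w 0.0871 gf 0.0 [ 0.  -0.6  0.7]
red turn deg -0.14
  now dx 0.1037 dy 0.0018 down to .045: 0.1775
  after turn dx 0.1037 dy 0.0021 down to .045: 0.1775
```

servo_tool(rows=[-1, 0.035, 0.001, 0, 0, -1, 0.035, 0.001, 0, 0, -1, 0.034, 0, 0, 0, -1, 0, 0, 0.02, 0, -1, 0, 0, 0.03, 0])

```text
time: 4.73
position: [0.5016, 0.3176, 0.175]
tool_rot: [0.717, 0.697, 0.004, 0.002]
ft_force: [1.1, -0.2, 0.1]
grip_width: 0.0871
grip_force: 0.0
```

servo_tool(rows=[-1, 0, 0, 0.03, 0, -1, 0, 0, 0.03, 0, -1, 0, 0, 0.03, 0, -1, 0, 0, 0.02, 0, -1, 0, 0, 0.017, 0])

```text
time: 5.15
position: [0.4981, 0.3139, 0.0435]
tool_rot: [0.718, 0.696, -0.002, -0.0]
ft_force: [-0.4, 0.2, 0.1]
grip_width: 0.0869
grip_force: 0.0
```

```bash
python3 go.py red; python3 -c "
from h import *
p=robot.camera('top'); cv2.imwrite('pics/g1.png',cv2.resize(p['pixels'][150:290,40:240],None,fx=3,fy=3)[:,:,::-1])"
```

```text
t 5.15 [0.4981 0.3139 0.0435] yaw 1.540 tilt 0.0033 q6 0.40 w 0.0869 gf 0.0 [-0.4  0.2  0.1]
red turn deg -0.44
  now dx 0.0032 dy -0.0004 down to .045: -0.0015
  after turn dx 0.0032 dy -0.0003 down to .045: -0.0015
```

View pics/g1.png

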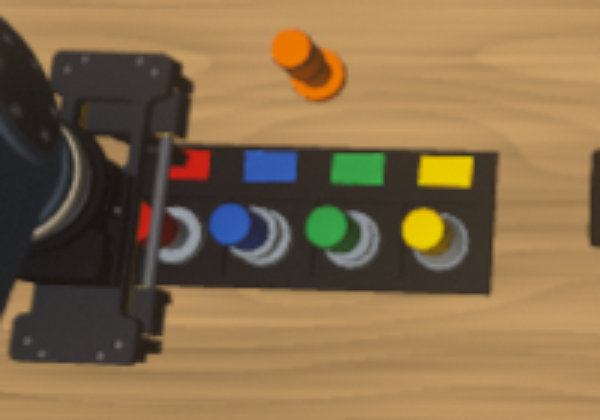

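The red master (crop ~150,220) sits between the fingers. I nudge 3 mm, close and lift.

servo_tool(newtons=30, rows=[-1, 0.003, 0, -0.001, 0, 0, 0, 0, 0, 0, 1, 0, 0, 0, 0, 1, 0, 0, 0, 0, 1, 0, 0, 0, 0])

```text
time: 5.62
position: [0.4994, 0.3196, 0.0479]
tool_rot: [0.717, 0.697, 0.001, 0.001]
ft_force: [0.9, 0.3, -0.7]
grip_width: 0.068
grip_force: 0.0
```

servo_tool(rows=[1, 0, 0, 0, 0, 1, 0, 0, 0, 0, 1, 0, 0, 0, 0, 1, 0, 0, 0, 0, 1, 0, 0, 0, 0])

```text
time: 6.03
position: [0.4984, 0.3195, 0.0466]
tool_rot: [0.717, 0.697, -0.0, -0.0]
ft_force: [0.8, -1.2, -0.2]
grip_width: 0.0346
grip_force: 0.0
```

```bash
python3 go.py red
```

```text
t 6.03 [0.4984 0.3195 0.0466] yaw 1.542 tilt 0.0001 q6 0.41 w 0.0346 gf 0.0 [ 0.8 -1.2 -0.2]
red turn deg -0.33
  now dx -0.0024 dy -0.0006 down to .045: 0.0016
  after turn dx -0.0024 dy -0.0006 down to .045: 0.0016
```

servo_tool(rows=[1, 0, 0, 0, 0, 1, 0, 0, 0, 0, 1, 0, 0, 0, 0, 1, 0, 0, 0, 0, 1, 0, 0, 0, 0])

```text
time: 6.45
position: [0.4982, 0.3194, 0.0464]
tool_rot: [0.717, 0.697, -0.0, -0.0]
ft_force: [0.0, -0.5, 0.1]
grip_width: 0.0272
grip_force: 29.9
```

```bash
python3 go.py red
```

```text
t 6.45 [0.4982 0.3194 0.0464] yaw 1.542 tilt 0.0006 q6 0.41 w 0.0272 gf 29.9 [ 0.  -0.5  0.1]
red turn deg -0.34
  now dx -0.0023 dy -0.0004 down to .045: 0.0014
  after turn dx -0.0023 dy -0.0004 down to .045: 0.0014
```

servo_tool(rows=[1, 0, 0, -0.01, 0, 1, 0, 0, -0.02, 0, 1, 0, 0, -0.025, 0, 1, 0, 0, -0.025, 0, 1, 0, 0, -0.02, 0])

```text
time: 6.87
position: [0.499, 0.3195, 0.1488]
tool_rot: [0.717, 0.697, 0.001, 0.0]
ft_force: [0.3, 0.3, -2.0]
grip_width: 0.0274
grip_force: 29.9
```

servo_tool(rows=[1, 0, 0, -0.01, 0, 1, -0.01, 0, 0, -3, 1, -0.02, 0, 0, -3, 1, -0.03, 0, 0, -3, 1, -0.03, 0, 0, 0])

```text
time: 7.28
position: [0.5038, 0.2293, 0.1565]
tool_rot: [0.659, 0.752, -0.0, -0.0]
ft_force: [0.1, -0.3, -1.0]
grip_width: 0.0272
grip_force: 29.9
```

servo_tool(rows=[1, -0.03, 0, 0, 0, 1, -0.03, 0, 0, 0, 1, -0.03, 0, 0, 0, 1, -0.03, 0, 0, 0, 1, -0.03, 0, 0, 0])

```text
time: 7.7
position: [0.5236, 0.0796, 0.1564]
tool_rot: [0.66, 0.751, -0.0, -0.0]
ft_force: [0.4, 0.1, -1.5]
grip_width: 0.0273
grip_force: 30.0
```

servo_tool(rows=[1, -0.03, 0, 0, 0, 1, -0.03, 0, 0, 0, 1, -0.03, 0, 0, 0, 1, -0.03, 0, 0, 0, 1, -0.03, 0, 0, 0])

```text
time: 8.12
position: [0.5427, -0.0692, 0.1564]
tool_rot: [0.66, 0.751, -0.0, -0.0]
ft_force: [1.2, 0.7, -1.9]
grip_width: 0.0275
grip_force: 30.0
```

servo_tool(rows=[1, -0.03, 0, 0, 0, 1, -0.03, 0, 0, 0, 1, -0.03, 0, 0, 0, 1, -0.02, 0, 0, 0, 1, -0.01, 0, 0, 0])

```text
time: 8.53
position: [0.5588, -0.19, 0.1564]
tool_rot: [0.661, 0.75, -0.0, 0.001]
ft_force: [0.5, -0.6, -2.4]
grip_width: 0.0271
grip_force: 29.9
```

```bash
python3 go.py tred
```

```text
t 8.53 [ 0.5588 -0.19    0.1564] yaw 1.696 tilt 0.0016 q6 -0.64 w 0.0271 gf 29.9 [ 0.5 -0.6 -2.4]
tred turn deg -0.15
  now dx -0.1099 dy 0.0008 down to .045: 0.1114
  after turn dx -0.1099 dy 0.0005 down to .045: 0.1114
```

servo_tool(rows=[1, -0.025, 0, 0, 0, 1, -0.03, 0, 0, 0, 1, -0.03, 0, 0, 0, 1, -0.023, 0.001, 0, 0, 1, 0, 0, 0, 0])

```text
time: 8.95
position: [0.5743, -0.2985, 0.1566]
tool_rot: [0.662, 0.75, -0.001, 0.002]
ft_force: [0.6, 0.0, -1.9]
grip_width: 0.0272
grip_force: 29.9
```

servo_tool(rows=[1, 0, 0, 0.015, 0, 1, 0, 0, 0.02, 0, 1, 0, 0, 0.02, 0, 1, 0, 0, 0.02, 0, 1, 0, 0, 0.015, 0])

```text
time: 9.37
position: [0.5721, -0.2916, 0.0646]
tool_rot: [0.66, 0.751, 0.0, -0.002]
ft_force: [0.1, 0.4, -1.2]
grip_width: 0.0272
grip_force: 29.9
```

servo_tool(rows=[1, 0, 0, 0.01, 0, 1, 0, 0, 0.007, 0, 1, 0, 0, 0, 0, 1, 0, 0, 0, 0, 1, 0, 0, 0, 0])

```text
time: 9.78
position: [0.5739, -0.294, 0.0505]
tool_rot: [0.66, 0.751, 0.0, 0.001]
ft_force: [-0.5, -0.1, -2.1]
grip_width: 0.0272
grip_force: 29.9
```

```bash
python3 go.py tred
```

```text
t 9.78 [ 0.5739 -0.294   0.0505] yaw 1.699 tilt 0.0018 q6 -0.77 w 0.0272 gf 29.9 [-0.5 -0.1 -2.1]
tred turn deg 0.02
  now dx -0.0048 dy -0.0013 down to .045: 0.0055
  after turn dx -0.0048 dy -0.0013 down to .045: 0.0055
```

servo_tool(rows=[1, -0.003, -0.001, 0, 0, 1, 0, 0, 0.002, 0, 1, 0, 0, 0.001, 0, 1, 0, 0, 0, 0, 1, 0, 0, 0, 0])

```text
time: 10.2
position: [0.5725, -0.2969, 0.0466]
tool_rot: [0.66, 0.751, 0.0, -0.0]
ft_force: [0.5, -0.5, -0.4]
grip_width: 0.0274
grip_force: 29.9
```

```bash
python3 go.py tred
```

```text
t 10.20 [ 0.5725 -0.2969  0.0466] yaw 1.699 tilt 0.0001 q6 -0.78 w 0.0274 gf 29.9 [ 0.5 -0.5 -0.4]
tred turn deg -0.01
  now dx -0.0021 dy 0.0005 down to .045: 0.0016
  after turn dx -0.0021 dy 0.0005 down to .045: 0.0016
```

Seated (contact). Release, wait and rise.

servo_tool(rows=[0.4, 0, 0, 0, 0, 0, 0, 0, 0, 0, -1, 0, 0, 0, 0, -1, 0, 0, 0, 0, -1, 0, 0, 0, 0])

```text
time: 10.62
position: [0.5728, -0.297, 0.0468]
tool_rot: [0.66, 0.751, 0.0, 0.0]
ft_force: [-0.5, 0.7, 0.5]
grip_width: 0.0464
grip_force: 0.0
```

servo_tool(rows=[-1, 0, 0, 0, 0, -1, 0, 0, 0, 0, -1, 0, 0, 0, 0, -1, 0, 0, 0, 0, -1, 0, 0, 0, 0])

```text
time: 11.03
position: [0.5726, -0.2969, 0.0466]
tool_rot: [0.66, 0.751, -0.0, 0.0]
ft_force: [0.5, 0.5, -0.6]
grip_width: 0.0792
grip_force: 0.0
```

servo_tool(rows=[-1, 0, 0, -0.015, 0, -1, 0, 0, -0.03, 0, -1, 0, 0, -0.03, 0, -1, 0, 0, -0.03, 0, -1, 0, 0, -0.015, 0])

```text
time: 11.45
position: [0.5742, -0.298, 0.1705]
tool_rot: [0.66, 0.751, 0.0, 0.003]
ft_force: [0.6, 0.5, 0.5]
grip_width: 0.0869
grip_force: 0.0
```

servo_tool(rows=[-1, 0.02, 0, 0, 3, -1, 0.03, 0, 0, 3, -1, 0.03, 0, 0, 2.5, -1, 0.03, 0, 0, 0, -1, 0.035, 0, 0, 0])

```text
time: 11.87
position: [0.5683, -0.1518, 0.1667]
tool_rot: [0.715, 0.699, 0.0, 0.0]
ft_force: [0.6, -0.2, -0.3]
grip_width: 0.0869
grip_force: 0.0
```

servo_tool(rows=[-1, 0.035, -0.005, 0, 0, -1, 0.035, -0.005, 0, 0, -1, 0.035, -0.005, 0, 0, -1, 0.035, -0.005, 0, 0, -1, 0.035, -0.005, 0, 0])

```text
time: 12.28
position: [0.5465, 0.0249, 0.1667]
tool_rot: [0.714, 0.7, 0.0, 0.0]
ft_force: [0.4, 0.5, 0.4]
grip_width: 0.0873
grip_force: 0.0
```

servo_tool(rows=[-1, 0.035, -0.005, 0, 0, -1, 0.035, -0.005, 0, 0, -1, 0.03, -0.005, 0, 0, -1, 0.02, -0.005, 0, 0, -1, 0, 0, 0, 0])

```text
time: 12.7
position: [0.5278, 0.1475, 0.1666]
tool_rot: [0.713, 0.702, 0.0, -0.001]
ft_force: [-0.4, -0.7, 0.6]
grip_width: 0.0871
grip_force: 0.0
```

```bash
python3 go.py blue; python3 -c "
from h import *
T=robot.camera('top');S=robot.camera('side')
try: print(master([T,S],'red',(.5733,-.299)))
except Exception as e: print(e)
cv2.imwrite('pics/s1.png',S['pixels'][:,:,::-1])"
```

```text
t 12.70 [0.5278 0.1475 0.1666] yaw 1.555 tilt 0.0016 q6 0.08 w 0.0871 gf 0.0 [-0.4 -0.7  0.6]
blue turn deg 0.42
  now dx 0.1057 dy -0.0327 down to .045: 0.1216
  after turn dx 0.1055 dy -0.0335 down to .045: 0.1216
[([0.5728, -0.2973], np.float64(0.722)), ([0.5728, -0.2976], np.float64(0.635)), ([0.5737, -0.2976], np.float64(0.81))]
```

View pics/s1.png

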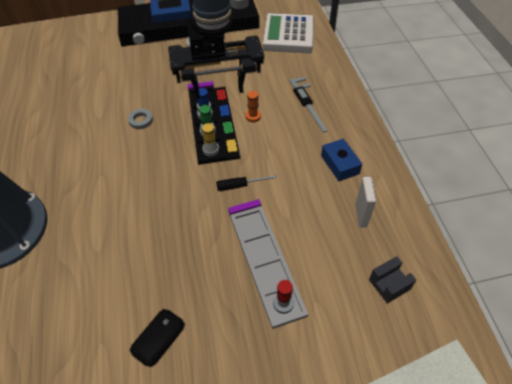

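Red stands upright in the last seat (side px 285,293), within 2 mm of its target. Next is blue.

servo_tool(rows=[-1, 0.025, -0.01, 0, 0.4, -1, 0.03, -0.012, 0, 0, -1, 0.03, -0.01, 0, 0, -1, 0.02, -0.001, 0, 0, -1, 0, 0, 0, 0])

```text
time: 13.22
position: [0.4994, 0.2513, 0.1667]
tool_rot: [0.716, 0.698, 0.001, 0.0]
ft_force: [1.2, 0.1, 0.1]
grip_width: 0.087
grip_force: 0.0
```

servo_tool(rows=[-1, 0, 0, 0.01, 0, -1, 0, 0, 0.01, 0, -1, 0, 0, 0.01, 0, -1, 0, 0, 0, 0, -1, 0, 0, 0, 0])

```text
time: 13.63
position: [0.4985, 0.248, 0.1351]
tool_rot: [0.717, 0.697, -0.001, -0.001]
ft_force: [-0.2, -0.5, 0.8]
grip_width: 0.087
grip_force: 0.0
```

```bash
python3 go.py blue
```

```text
t 13.63 [0.4985 0.248  0.1351] yaw 1.542 tilt 0.0033 q6 0.29 w 0.0870 gf 0.0 [-0.2 -0.5  0.8]
blue turn deg -0.34
  now dx 0.0056 dy -0.0020 down to .045: 0.0901
  after turn dx 0.0056 dy -0.0020 down to .045: 0.0901
```

servo_tool(rows=[-1, 0.003, -0.001, 0.015, 0, -1, 0.001, -0.001, 0.02, 0, -1, 0, 0, 0.02, 0, -1, 0, 0, 0.02, 0, -1, 0, 0, 0.013, 0])

```text
time: 14.05
position: [0.4969, 0.2528, 0.0471]
tool_rot: [0.717, 0.697, -0.001, -0.0]
ft_force: [-0.5, 0.2, 0.0]
grip_width: 0.0869
grip_force: 0.0
```

servo_tool(rows=[-1, 0, 0, 0, 0, -1, 0, 0, 0, 0, -1, 0, 0, 0, 0, -1, 0, 0, 0, 0, -1, 0, 0, 0, 0])

```text
time: 14.47
position: [0.4981, 0.2537, 0.0497]
tool_rot: [0.717, 0.697, 0.001, 0.001]
ft_force: [0.2, 0.2, -0.3]
grip_width: 0.0872
grip_force: 0.0
```

```bash
python3 go.py blue
```

```text
t 14.47 [0.4981 0.2537 0.0497] yaw 1.543 tilt 0.0023 q6 0.30 w 0.0872 gf 0.0 [ 0.2  0.2 -0.3]
blue turn deg -0.24
  now dx -0.0000 dy -0.0014 down to .045: 0.0047
  after turn dx -0.0000 dy -0.0014 down to .045: 0.0047
```

servo_tool(newtons=30, rows=[0, 0, -0.001, 0.003, 0, 1, 0, 0, 0, 0, 1, 0, 0, 0, 0, 1, 0, 0, 0, 0, 1, 0, 0, 0, 0])

```text
time: 14.88
position: [0.4962, 0.2536, 0.0456]
tool_rot: [0.717, 0.697, 0.0, 0.0]
ft_force: [0.9, -0.3, -0.6]
grip_width: 0.0614
grip_force: 0.0
```

servo_tool(rows=[1, 0, 0, 0, 0, 1, 0, 0, 0, 0, 1, 0, 0, 0, 0, 1, 0, 0, 0, 0, 1, 0, 0, 0, 0])

```text
time: 15.3
position: [0.4962, 0.2536, 0.0455]
tool_rot: [0.717, 0.697, -0.0, -0.0]
ft_force: [-0.2, 0.3, 0.0]
grip_width: 0.0283
grip_force: 0.4
```

servo_tool(rows=[1, 0, 0, 0, 0, 1, 0, 0, 0, 0, 1, 0, 0, 0, 0, 1, 0, 0, 0, 0, 1, 0, 0, 0, 0])

```text
time: 15.72
position: [0.4962, 0.2535, 0.0455]
tool_rot: [0.717, 0.697, -0.0, -0.0]
ft_force: [0.2, 0.1, -0.8]
grip_width: 0.0271
grip_force: 30.0
```

```bash
python3 go.py blue tblue
```

```text
t 15.72 [0.4962 0.2535 0.0455] yaw 1.544 tilt 0.0001 q6 0.30 w 0.0271 gf 30.0 [ 0.2  0.1 -0.8]
blue turn deg -0.24
  now dx 0.0002 dy 0.0005 down to .045: 0.0005
  after turn dx 0.0002 dy 0.0005 down to .045: 0.0005
tblue turn deg -8.90
  now dx -0.4870 dy 0.0822 down to .045: 0.0005
  after turn dx -0.4938 dy 0.0059 down to .045: 0.0005
```

servo_tool(rows=[1, 0, 0, -0.01, 0, 1, 0, 0, -0.02, 0, 1, 0, 0, -0.025, 0, 1, 0, 0, -0.025, 0, 1, 0, 0, -0.02, 0])

```text
time: 16.13
position: [0.4963, 0.2536, 0.1476]
tool_rot: [0.717, 0.697, 0.0, 0.0]
ft_force: [0.4, -0.2, -2.0]
grip_width: 0.0274
grip_force: 30.0
```

servo_tool(rows=[1, 0, 0, -0.01, 0, 1, 0, 0, 0, -3, 1, 0, 0, 0, -3, 1, 0, 0, 0, -2.9, 1, -0.02, 0, 0, 0])

```text
time: 16.55
position: [0.4979, 0.2358, 0.1555]
tool_rot: [0.659, 0.752, 0.0, -0.001]
ft_force: [0.1, -0.9, -1.7]
grip_width: 0.027
grip_force: 30.0
```

servo_tool(rows=[1, -0.03, 0, 0, 0, 1, -0.03, 0, 0, 0, 1, -0.03, 0, 0, 0, 1, -0.03, 0, 0, 0, 1, -0.03, 0, 0, 0])

```text
time: 16.97
position: [0.5173, 0.0837, 0.1553]
tool_rot: [0.66, 0.751, -0.0, -0.0]
ft_force: [-0.4, 0.6, -1.7]
grip_width: 0.0276
grip_force: 30.0
```

servo_tool(rows=[1, -0.03, 0.001, 0, 0, 1, -0.03, 0.001, 0, 0, 1, -0.03, 0.001, 0, 0, 1, -0.03, 0.001, 0, 0, 1, -0.03, 0.001, 0, 0])

```text
time: 17.38
position: [0.5415, -0.0645, 0.1553]
tool_rot: [0.66, 0.751, -0.0, -0.001]
ft_force: [1.0, 0.8, -2.2]
grip_width: 0.0272
grip_force: 30.0
```

servo_tool(rows=[1, -0.03, 0, 0, 0, 1, -0.03, 0, 0, 0, 1, -0.03, 0, 0, 0, 1, -0.03, 0, 0, 0, 1, -0.03, 0, 0, 0])

```text
time: 17.8
position: [0.5606, -0.2131, 0.1551]
tool_rot: [0.661, 0.751, -0.0, -0.001]
ft_force: [1.1, 0.5, -2.1]
grip_width: 0.027
grip_force: 30.0
```

servo_tool(rows=[1, -0.015, 0, 0, 0, 1, -0.008, 0, 0, 0, 1, 0, 0, 0, 0, 1, 0, 0, 0, 0, 1, 0, 0, 0, 0])

```text
time: 18.22
position: [0.5634, -0.2326, 0.1552]
tool_rot: [0.66, 0.751, 0.0, -0.001]
ft_force: [0.4, -0.2, -2.4]
grip_width: 0.0272
grip_force: 30.0
```

```bash
python3 go.py tblue
```

```text
t 18.22 [ 0.5634 -0.2326  0.1552] yaw 1.700 tilt 0.0025 q6 -0.70 w 0.0272 gf 30.0 [ 0.4 -0.2 -2.4]
tblue turn deg 0.08
  now dx -0.0030 dy 0.0013 down to .045: 0.1102
  after turn dx -0.0030 dy 0.0013 down to .045: 0.1102
```

servo_tool(rows=[1, -0.003, 0.001, 0.015, 0, 1, 0, 0, 0.02, 0, 1, 0, 0, 0.02, 0, 1, 0, 0, 0.02, 0, 1, 0, 0, 0.015, 0])

```text
time: 18.63
position: [0.5647, -0.2351, 0.0642]
tool_rot: [0.66, 0.752, -0.0, -0.001]
ft_force: [-0.1, 0.9, -2.3]
grip_width: 0.0272
grip_force: 30.0
```

servo_tool(rows=[1, 0, 0, 0.01, 0, 1, 0, 0, 0.005, 0, 1, 0, 0, 0, 0, 1, 0, 0, 0, 0, 1, 0, 0, 0, 0])

```text
time: 19.05
position: [0.5663, -0.2378, 0.0516]
tool_rot: [0.66, 0.751, 0.0, 0.001]
ft_force: [0.5, 0.3, -1.9]
grip_width: 0.0271
grip_force: 30.0
```

servo_tool(rows=[1, 0, 0, 0, 0, 1, 0, 0, 0, 0, 1, 0, 0, 0, 0, 1, 0, 0, 0, 0, 1, 0, 0, 0, 0])

```text
time: 19.47
position: [0.5656, -0.2377, 0.0508]
tool_rot: [0.66, 0.751, 0.0, 0.0]
ft_force: [-0.7, 0.3, -1.4]
grip_width: 0.0273
grip_force: 30.0
```

```bash
python3 go.py tblue
```

```text
t 19.47 [ 0.5656 -0.2377  0.0508] yaw 1.699 tilt 0.0004 q6 -0.71 w 0.0273 gf 30.0 [-0.7  0.3 -1.4]
tblue turn deg -0.00
  now dx 0.0023 dy -0.0002 down to .045: 0.0058
  after turn dx 0.0023 dy -0.0002 down to .045: 0.0058
```

Down about 4.5 mm (to .0463), x +2 mm, check, then release.

servo_tool(rows=[1, 0.002, 0, 0.002, 0, 1, 0, 0, 0.0025, 0, 1, 0, 0, 0, 0, 1, 0, 0, 0, 0, 1, 0, 0, 0, 0])

```text
time: 19.88
position: [0.5652, -0.2355, 0.0458]
tool_rot: [0.66, 0.751, -0.0, -0.0]
ft_force: [0.3, 0.5, -1.8]
grip_width: 0.0273
grip_force: 30.0
```

```bash
python3 go.py tblue
```

```text
t 19.88 [ 0.5652 -0.2355  0.0458] yaw 1.699 tilt 0.0004 q6 -0.71 w 0.0273 gf 30.0 [ 0.3  0.5 -1.8]
tblue turn deg 0.01
  now dx 0.0001 dy -0.0000 down to .045: 0.0008
  after turn dx 0.0001 dy -0.0000 down to .045: 0.0008
```

servo_tool(rows=[0.4, 0, 0, 0, 0, 0, 0, 0, 0, 0, -1, 0, 0, 0, 0, -1, 0, 0, 0, 0, -1, 0, 0, 0, 0])

```text
time: 20.3
position: [0.5655, -0.2358, 0.0463]
tool_rot: [0.66, 0.751, 0.0, 0.0]
ft_force: [0.4, 0.7, -0.8]
grip_width: 0.0461
grip_force: 0.0
```

servo_tool(rows=[-1, 0, 0, 0, 0, -1, 0, 0, 0, 0, -1, 0, 0, 0, 0, -1, 0, 0, 0, 0, -1, 0, 0, 0, 0])

```text
time: 20.72
position: [0.5652, -0.2356, 0.0461]
tool_rot: [0.66, 0.751, 0.0, -0.0]
ft_force: [0.6, 0.8, -0.7]
grip_width: 0.0795
grip_force: 0.0
```

servo_tool(rows=[-1, 0, 0, -0.01, 0, -1, 0, 0, -0.02, 0, -1, 0, 0, -0.03, 0, -1, 0, 0, -0.03, 0, -1, 0, 0, -0.01, 0])

```text
time: 21.13
position: [0.5676, -0.237, 0.151]
tool_rot: [0.66, 0.751, 0.001, 0.004]
ft_force: [1.1, -0.4, 0.0]
grip_width: 0.0867
grip_force: 0.0
```

servo_tool(rows=[-1, 0, 0, 0, 3, -1, 0, 0, 0, 3, -1, 0, 0, 0, 2.7, -1, 0.025, -0.005, 0, 0, -1, 0.03, -0.005, 0, 0])

```text
time: 21.55
position: [0.5569, -0.1819, 0.1462]
tool_rot: [0.717, 0.697, 0.0, 0.001]
ft_force: [0.2, 0.7, 0.1]
grip_width: 0.0873
grip_force: 0.0
```

servo_tool(rows=[-1, 0.032, -0.006, 0, 0, -1, 0.032, -0.006, 0, 0, -1, 0.032, -0.006, 0, 0, -1, 0.032, -0.006, 0, 0, -1, 0.032, -0.006, 0, 0])

```text
time: 21.97
position: [0.5297, -0.0183, 0.1461]
tool_rot: [0.716, 0.699, -0.0, -0.0]
ft_force: [-0.6, 0.5, 0.6]
grip_width: 0.0869
grip_force: 0.0
```

servo_tool(rows=[-1, 0.032, -0.006, 0, 0, -1, 0.032, -0.006, 0, 0, -1, 0.032, -0.006, 0, 0, -1, 0.032, -0.006, 0, 0, -1, 0.032, -0.006, 0, 0])

```text
time: 22.38
position: [0.5035, 0.1424, 0.1462]
tool_rot: [0.716, 0.699, -0.0, -0.0]
ft_force: [1.1, 0.7, 0.5]
grip_width: 0.0871
grip_force: 0.0
```

servo_tool(rows=[-1, 0.03, -0.006, 0, 0, -1, 0.02, -0.004, 0, 0, -1, 0, 0, 0, 0, -1, 0, 0, 0, 0, -1, 0, 0, 0, 0])

```text
time: 22.8
position: [0.4954, 0.1906, 0.1461]
tool_rot: [0.715, 0.699, -0.0, 0.0]
ft_force: [0.3, -0.3, -0.2]
grip_width: 0.0869
grip_force: 0.0
```

```bash
python3 go.py green
```

```text
t 22.80 [0.4954 0.1906 0.1461] yaw 1.547 tilt 0.0005 q6 0.18 w 0.0869 gf 0.0 [ 0.3 -0.3 -0.2]
green turn deg -0.02
  now dx -0.0008 dy -0.0002 down to .045: 0.1011
  after turn dx -0.0008 dy -0.0002 down to .045: 0.1011
```

Nicely placed; descend over green.

servo_tool(rows=[-1, -0.001, 0, 0.015, 0, -1, 0, 0, 0.02, 0, -1, 0, 0, 0.02, 0, -1, 0, 0, 0.02, 0, -1, 0, 0, 0.015, 0])

```text
time: 23.22
position: [0.4954, 0.1883, 0.0547]
tool_rot: [0.716, 0.698, -0.001, -0.0]
ft_force: [0.2, 1.2, -0.4]
grip_width: 0.0868
grip_force: 0.0
```

servo_tool(rows=[-1, 0, 0, 0.009, 0, -1, 0, 0, 0, 0, -1, 0, 0, 0, 0, -1, 0, 0, 0, 0, -1, 0, 0, 0, 0])

```text
time: 23.63
position: [0.4963, 0.19, 0.0481]
tool_rot: [0.716, 0.699, 0.001, 0.001]
ft_force: [-0.2, -0.8, -0.6]
grip_width: 0.0869
grip_force: 0.0
```

```bash
python3 go.py green
```

```text
t 23.63 [0.4963 0.19   0.0481] yaw 1.547 tilt 0.0022 q6 0.18 w 0.0869 gf 0.0 [-0.2 -0.8 -0.6]
green turn deg -0.06
  now dx -0.0003 dy -0.0011 down to .045: 0.0031
  after turn dx -0.0003 dy -0.0011 down to .045: 0.0031
```

servo_tool(newtons=30, rows=[0, 0, -0.001, 0.002, 0, 1, 0, 0, 0, 0, 1, 0, 0, 0, 0, 1, 0, 0, 0, 0, 1, 0, 0, 0, 0])

```text
time: 24.05
position: [0.4944, 0.1903, 0.0452]
tool_rot: [0.715, 0.699, 0.0, 0.0]
ft_force: [0.3, -0.3, -0.1]
grip_width: 0.0612
grip_force: 0.0
```

servo_tool(rows=[1, 0, 0, 0, 0, 1, 0, 0, 0, 0, 1, 0, 0, 0, 0, 1, 0, 0, 0, 0, 1, 0, 0, 0, 0])

```text
time: 24.47
position: [0.4943, 0.1902, 0.045]
tool_rot: [0.715, 0.699, -0.0, -0.0]
ft_force: [0.7, 0.0, 0.3]
grip_width: 0.0284
grip_force: 0.1
```

servo_tool(rows=[1, 0, 0, 0, 0, 1, 0, 0, 0, 0, 1, 0, 0, 0, 0, 1, 0, 0, 0, 0, 1, 0, 0, 0, 0])

```text
time: 24.88
position: [0.4944, 0.1902, 0.045]
tool_rot: [0.715, 0.699, 0.0, 0.0]
ft_force: [1.1, -0.7, -0.8]
grip_width: 0.0273
grip_force: 30.0
```

```bash
python3 go.py green tgreen
```

```text
t 24.88 [0.4944 0.1902 0.045 ] yaw 1.547 tilt 0.0001 q6 0.18 w 0.0273 gf 30.0 [ 1.1 -0.7 -0.8]
green turn deg -0.04
  now dx -0.0004 dy 0.0008 down to .045: 0.0000
  after turn dx -0.0004 dy 0.0008 down to .045: 0.0000
tgreen turn deg -8.70
  now dx -0.3607 dy 0.0711 down to .045: 0.0000
  after turn dx -0.3673 dy 0.0157 down to .045: 0.0000
```

servo_tool(rows=[1, 0, 0, -0.01, 0, 1, 0, 0, -0.02, 0, 1, 0, 0, -0.025, 0, 1, 0, 0, -0.025, 0, 1, 0, 0, -0.02, 0])

```text
time: 25.3
position: [0.4943, 0.1902, 0.1471]
tool_rot: [0.715, 0.699, 0.0, 0.0]
ft_force: [1.1, 0.0, -1.9]
grip_width: 0.0273
grip_force: 30.0
```

servo_tool(rows=[1, 0, 0, -0.01, 0, 1, 0, 0, 0, -3, 1, 0, 0, 0, -3, 1, 0, 0, 0, -2.7, 1, -0.02, 0, 0, 0])

```text
time: 25.72
position: [0.4957, 0.1723, 0.155]
tool_rot: [0.659, 0.752, 0.0, -0.001]
ft_force: [0.5, 1.1, -2.9]
grip_width: 0.0274
grip_force: 30.0
```

servo_tool(rows=[1, -0.03, 0.002, 0, 0, 1, -0.03, 0.002, 0, 0, 1, -0.03, 0.002, 0, 0, 1, -0.03, 0.002, 0, 0, 1, -0.03, 0.002, 0, 0])

```text
time: 26.13
position: [0.5253, 0.0216, 0.1548]
tool_rot: [0.66, 0.751, -0.0, -0.001]
ft_force: [0.9, -0.5, -2.0]
grip_width: 0.0272
grip_force: 30.0
```

servo_tool(rows=[1, -0.03, 0.001, 0, 0, 1, -0.03, 0.001, 0, 0, 1, -0.03, 0.001, 0, 0, 1, -0.03, 0.001, 0, 0, 1, -0.03, 0.001, 0, 0])

```text
time: 26.55
position: [0.5493, -0.1265, 0.1546]
tool_rot: [0.661, 0.751, -0.0, -0.001]
ft_force: [-0.4, 1.0, -0.6]
grip_width: 0.027
grip_force: 30.0
```

servo_tool(rows=[1, -0.02, 0, 0, 0, 1, -0.015, 0, 0, 0, 1, -0.01, 0, 0, 0, 1, 0, 0, 0, 0, 1, 0, 0, 0, 0])

```text
time: 26.97
position: [0.5553, -0.1692, 0.1547]
tool_rot: [0.661, 0.751, 0.0, -0.001]
ft_force: [-0.9, -0.2, -0.9]
grip_width: 0.0274
grip_force: 30.0
```

```bash
python3 go.py tgreen
```

```text
t 26.97 [ 0.5553 -0.1692  0.1547] yaw 1.698 tilt 0.0018 q6 -0.62 w 0.0274 gf 30.0 [-0.9 -0.2 -0.9]
tgreen turn deg -0.02
  now dx -0.0031 dy 0.0013 down to .045: 0.1097
  after turn dx -0.0031 dy 0.0013 down to .045: 0.1097
```

servo_tool(rows=[1, -0.001, 0.001, 0.015, 0, 1, 0, 0, 0.02, 0, 1, 0, 0, 0.02, 0, 1, 0, 0, 0.02, 0, 1, 0, 0, 0.015, 0])

```text
time: 27.38
position: [0.5559, -0.1683, 0.0637]
tool_rot: [0.66, 0.752, -0.0, -0.002]
ft_force: [0.0, -0.2, -2.8]
grip_width: 0.0273
grip_force: 30.0
```

servo_tool(rows=[1, 0, 0, 0.01, 0, 1, 0, 0, 0.005, 0, 1, 0, 0, 0, 0, 1, 0, 0, 0, 0, 1, 0, 0, 0, 0])

```text
time: 27.8
position: [0.5577, -0.1708, 0.051]
tool_rot: [0.66, 0.751, 0.0, 0.001]
ft_force: [0.1, 0.5, -2.1]
grip_width: 0.0271
grip_force: 30.0
```

servo_tool(rows=[1, 0, 0, 0, 0, 1, 0, 0, 0, 0, 1, 0, 0, 0, 0, 1, 0, 0, 0, 0, 1, 0, 0, 0, 0])

```text
time: 28.22
position: [0.557, -0.1709, 0.0503]
tool_rot: [0.66, 0.751, 0.0, 0.0]
ft_force: [0.9, 0.0, -2.3]
grip_width: 0.0276
grip_force: 30.0
```

```bash
python3 go.py tgreen
```

```text
t 28.22 [ 0.557  -0.1709  0.0503] yaw 1.699 tilt 0.0003 q6 -0.62 w 0.0276 gf 30.0 [ 0.9  0.  -2.3]
tgreen turn deg -0.00
  now dx -0.0012 dy -0.0003 down to .045: 0.0053
  after turn dx -0.0012 dy -0.0003 down to .045: 0.0053
```

servo_tool(rows=[1, -0.001, 0, 0.002, 0, 1, 0, 0, 0.003, 0, 1, 0, 0, 0, 0, 1, 0, 0, 0, 0, 1, 0, 0, 0, 0])

```text
time: 28.63
position: [0.5573, -0.1719, 0.045]
tool_rot: [0.66, 0.751, 0.0, 0.0]
ft_force: [0.6, -0.4, -1.0]
grip_width: 0.0271
grip_force: 30.0
```

servo_tool(rows=[0.4, 0, 0, 0, 0, 0, 0, 0, 0, 0, -1, 0, 0, 0, 0, -1, 0, 0, 0, 0, -1, 0, 0, 0, 0])

```text
time: 29.05
position: [0.557, -0.1717, 0.0451]
tool_rot: [0.66, 0.751, -0.0, -0.0]
ft_force: [0.1, -0.2, -0.2]
grip_width: 0.0463
grip_force: 0.0
```

servo_tool(rows=[-1, 0, 0, 0, 0, -1, 0, 0, 0, 0, -1, 0, 0, 0, 0, -1, 0, 0, 0, 0, -1, 0, 0, 0, 0])

```text
time: 29.47
position: [0.5571, -0.1718, 0.045]
tool_rot: [0.66, 0.751, 0.0, -0.0]
ft_force: [-0.2, -0.2, 0.2]
grip_width: 0.0795
grip_force: 0.0
```

servo_tool(rows=[-1, 0, 0, -0.01, 0, -1, 0, 0, -0.02, 0, -1, 0, 0, -0.03, 0, -1, 0, 0, -0.03, 0, -1, 0, 0, -0.01, 0])

```text
time: 29.88
position: [0.5594, -0.1729, 0.1498]
tool_rot: [0.66, 0.751, 0.001, 0.004]
ft_force: [0.0, -0.6, 0.6]
grip_width: 0.0867
grip_force: 0.0
```

servo_tool(rows=[-1, 0, 0, 0, 3, -1, 0, 0, 0, 3, -1, 0, 0, 0, 2.7, -1, 0.02, -0.005, 0, 0, -1, 0.026, -0.005, 0, 0])

```text
time: 30.3
position: [0.5486, -0.1269, 0.1453]
tool_rot: [0.717, 0.698, 0.0, 0.001]
ft_force: [0.1, 1.2, -0.5]
grip_width: 0.0871
grip_force: 0.0
```

servo_tool(rows=[-1, 0.03, -0.007, 0, 0, -1, 0.03, -0.007, 0, 0, -1, 0.03, -0.007, 0, 0, -1, 0.03, -0.007, 0, 0, -1, 0.03, -0.007, 0, 0])

```text
time: 30.72
position: [0.516, 0.0266, 0.1452]
tool_rot: [0.716, 0.698, -0.0, -0.0]
ft_force: [-0.0, -0.6, 0.5]
grip_width: 0.0872
grip_force: 0.0
```

servo_tool(rows=[-1, 0.03, -0.007, 0, 0, -1, 0.03, -0.007, 0, 0, -1, 0.025, -0.007, 0, 0, -1, 0.015, -0.004, 0, 0, -1, 0, 0, 0, 0])

```text
time: 31.13
position: [0.4924, 0.1286, 0.1451]
tool_rot: [0.714, 0.7, -0.0, -0.001]
ft_force: [0.2, 0.3, 0.3]
grip_width: 0.0869
grip_force: 0.0
```

servo_tool(rows=[-1, 0, 0, 0, 0, -1, 0, 0, 0, 0, -1, 0, 0, 0, 0])

```text
time: 31.38
position: [0.4947, 0.1248, 0.1451]
tool_rot: [0.716, 0.698, 0.0, 0.0]
ft_force: [-0.7, -0.6, -0.1]
grip_width: 0.0869
grip_force: 0.0
```

```bash
python3 go.py yellow
```

```text
t 31.38 [0.4947 0.1248 0.1451] yaw 1.546 tilt 0.0005 q6 0.05 w 0.0869 gf 0.0 [-0.7 -0.6 -0.1]
yellow turn deg -0.11
  now dx 0.0009 dy -0.0009 down to .045: 0.1001
  after turn dx 0.0009 dy -0.0009 down to .045: 0.1001
```

servo_tool(rows=[-1, 0.001, -0.001, 0.015, 0, -1, 0, 0, 0.02, 0, -1, 0, 0, 0.02, 0, -1, 0, 0, 0.02, 0, -1, 0, 0, 0.015, 0])

```text
time: 31.8
position: [0.4933, 0.1255, 0.0537]
tool_rot: [0.716, 0.698, -0.0, -0.0]
ft_force: [-0.5, 0.2, -0.3]
grip_width: 0.0871
grip_force: 0.0
```

servo_tool(rows=[-1, 0, 0, 0.008, 0, -1, 0, 0, 0, 0, -1, 0, 0, 0, 0, -1, 0, 0, 0, 0, -1, 0, 0, 0, 0])

```text
time: 32.22
position: [0.4941, 0.1267, 0.048]
tool_rot: [0.716, 0.699, 0.001, 0.001]
ft_force: [-0.8, 0.9, -0.1]
grip_width: 0.0872
grip_force: 0.0
```

```bash
python3 go.py yellow
```

```text
t 32.22 [0.4941 0.1267 0.048 ] yaw 1.547 tilt 0.0022 q6 0.06 w 0.0872 gf 0.0 [-0.8  0.9 -0.1]
yellow turn deg -0.05
  now dx -0.0009 dy -0.0002 down to .045: 0.0030
  after turn dx -0.0009 dy -0.0002 down to .045: 0.0030
```

servo_tool(newtons=30, rows=[0, 0, 0, 0.002, 0, 1, 0, 0, 0, 0, 1, 0, 0, 0, 0, 1, 0, 0, 0, 0, 1, 0, 0, 0, 0])

```text
time: 32.63
position: [0.4932, 0.1269, 0.0452]
tool_rot: [0.715, 0.699, 0.0, 0.0]
ft_force: [0.3, -0.6, -0.6]
grip_width: 0.0615
grip_force: 0.0
```

servo_tool(rows=[1, 0, 0, 0, 0, 1, 0, 0, 0, 0, 1, 0, 0, 0, 0, 1, 0, 0, 0, 0, 1, 0, 0, 0, 0])

```text
time: 33.05
position: [0.4931, 0.1268, 0.045]
tool_rot: [0.715, 0.699, -0.0, -0.0]
ft_force: [-0.4, -0.8, -0.2]
grip_width: 0.0279
grip_force: 0.0
```

servo_tool(rows=[1, 0, 0, 0, 0, 1, 0, 0, 0, 0, 1, 0, 0, 0, 0, 1, 0, 0, 0, 0, 1, 0, 0, 0, 0])

```text
time: 33.47
position: [0.4931, 0.1268, 0.045]
tool_rot: [0.715, 0.699, -0.0, -0.0]
ft_force: [-0.2, -0.3, 0.0]
grip_width: 0.0275
grip_force: 30.0
```

```bash
python3 go.py yellow tyellow
```

```text
t 33.47 [0.4931 0.1268 0.045 ] yaw 1.547 tilt 0.0001 q6 0.06 w 0.0275 gf 30.0 [-0.2 -0.3  0. ]
yellow turn deg -0.04
  now dx -0.0010 dy 0.0007 down to .045: 0.0000
  after turn dx -0.0010 dy 0.0007 down to .045: 0.0000
tyellow turn deg -8.70
  now dx -0.2340 dy 0.0611 down to .045: 0.0000
  after turn dx -0.2406 dy 0.0250 down to .045: 0.0000
```

servo_tool(rows=[1, 0, 0, -0.01, 0, 1, 0, 0, -0.02, 0, 1, 0, 0, -0.025, 0, 1, 0, 0, -0.025, 0, 1, 0, 0, -0.02, 0])

```text
time: 33.88
position: [0.4932, 0.1269, 0.1471]
tool_rot: [0.715, 0.699, 0.0, 0.0]
ft_force: [0.7, -0.6, -0.5]
grip_width: 0.027
grip_force: 30.0
```

servo_tool(rows=[1, 0, 0, -0.01, 0, 1, 0, 0, 0, -3, 1, 0, 0, 0, -3, 1, 0, 0, 0, -2.7, 1, -0.02, 0, 0, 0])

```text
time: 34.3
position: [0.4944, 0.109, 0.155]
tool_rot: [0.659, 0.752, 0.0, -0.001]
ft_force: [-0.2, 0.2, -2.3]
grip_width: 0.0271
grip_force: 30.0
```

servo_tool(rows=[1, -0.03, 0.004, 0, 0, 1, -0.03, 0.004, 0, 0, 1, -0.03, 0.004, 0, 0, 1, -0.03, 0.004, 0, 0, 1, -0.03, 0.004, 0, 0])

```text
time: 34.72
position: [0.5342, -0.0404, 0.1548]
tool_rot: [0.66, 0.751, -0.0, -0.001]
ft_force: [-0.8, 0.4, -2.2]
grip_width: 0.0274
grip_force: 30.0
```

servo_tool(rows=[1, -0.03, 0.004, 0, 0, 1, -0.025, 0.001, 0, 0, 1, -0.015, 0, 0, 0, 1, 0, 0, 0, 0, 1, 0, 0, 0, 0])

```text
time: 35.13
position: [0.5478, -0.108, 0.1546]
tool_rot: [0.661, 0.75, -0.0, -0.001]
ft_force: [-0.9, -0.1, -1.5]
grip_width: 0.0275
grip_force: 30.0
```

servo_tool(rows=[1, 0, 0, 0, 0, 1, 0, 0, 0, 0, 1, 0, 0, 0, 0])

```text
time: 35.38
position: [0.5481, -0.1065, 0.155]
tool_rot: [0.66, 0.751, -0.0, -0.0]
ft_force: [0.3, -0.3, -2.0]
grip_width: 0.0275
grip_force: 30.0
```

```bash
python3 go.py tyellow
```

```text
t 35.38 [ 0.5481 -0.1065  0.155 ] yaw 1.701 tilt 0.0010 q6 -0.52 w 0.0275 gf 30.0 [ 0.3 -0.3 -2. ]
tyellow turn deg 0.10
  now dx -0.0021 dy 0.0003 down to .045: 0.1100
  after turn dx -0.0021 dy 0.0003 down to .045: 0.1100
```

servo_tool(rows=[1, -0.001, 0, 0.015, 0, 1, 0, 0, 0.02, 0, 1, 0, 0, 0.02, 0, 1, 0, 0, 0.02, 0, 1, 0, 0, 0.015, 0])

```text
time: 35.8
position: [0.5481, -0.1077, 0.0638]
tool_rot: [0.66, 0.751, -0.0, -0.001]
ft_force: [-0.2, -0.1, -1.7]
grip_width: 0.027
grip_force: 30.0
```

servo_tool(rows=[1, 0, 0, 0.01, 0, 1, 0, 0, 0.005, 0, 1, 0, 0, 0, 0, 1, 0, 0, 0, 0, 1, 0, 0, 0, 0])

```text
time: 36.22
position: [0.5495, -0.1092, 0.051]
tool_rot: [0.66, 0.751, 0.0, 0.001]
ft_force: [-0.3, 0.2, -2.0]
grip_width: 0.0271
grip_force: 30.0
```

servo_tool(rows=[1, 0, 0, 0, 0, 1, 0, 0, 0, 0, 1, 0, 0, 0, 0, 1, 0, 0, 0, 0, 1, 0, 0, 0, 0])

```text
time: 36.63
position: [0.5488, -0.1091, 0.0503]
tool_rot: [0.66, 0.751, 0.0, 0.0]
ft_force: [0.7, -0.5, -2.0]
grip_width: 0.0274
grip_force: 30.0
```

```bash
python3 go.py tyellow
```

```text
t 36.63 [ 0.5488 -0.1091  0.0503] yaw 1.699 tilt 0.0004 q6 -0.52 w 0.0274 gf 30.0 [ 0.7 -0.5 -2. ]
tyellow turn deg 0.00
  now dx 0.0005 dy -0.0001 down to .045: 0.0053
  after turn dx 0.0005 dy -0.0001 down to .045: 0.0053
```

Lower, release, rise, then move clear in +y for the final look.

servo_tool(rows=[1, 0, 0, 0.002, 0, 1, 0, 0, 0.003, 0, 1, 0, 0, 0, 0, 1, 0, 0, 0, 0, 1, 0, 0, 0, 0])

```text
time: 37.05
position: [0.549, -0.1091, 0.045]
tool_rot: [0.66, 0.751, 0.0, 0.0]
ft_force: [0.9, -0.4, -0.1]
grip_width: 0.0274
grip_force: 30.0
```

servo_tool(rows=[0.4, 0, 0, 0, 0, 0, 0, 0, 0, 0, -1, 0, 0, 0, 0, -1, 0, 0, 0, 0, -1, 0, 0, 0, 0])

```text
time: 37.47
position: [0.5486, -0.1089, 0.045]
tool_rot: [0.66, 0.751, -0.0, -0.0]
ft_force: [0.2, -0.6, 0.1]
grip_width: 0.0466
grip_force: 0.0
```

servo_tool(rows=[-1, 0, 0, 0, 0, -1, 0, 0, 0, 0, -1, 0, 0, 0, 0, -1, 0, 0, 0, 0, -1, 0, 0, 0, 0])

```text
time: 37.88
position: [0.5487, -0.109, 0.0451]
tool_rot: [0.66, 0.751, -0.0, 0.0]
ft_force: [0.0, -0.0, -1.0]
grip_width: 0.0795
grip_force: 0.0
```

servo_tool(rows=[-1, 0, 0, -0.01, 0, -1, 0, 0, -0.02, 0, -1, 0, 0, -0.03, 0, -1, 0, 0, -0.03, 0, -1, 0, 0, -0.03, 0])

```text
time: 38.3
position: [0.5484, -0.1088, 0.1668]
tool_rot: [0.66, 0.751, -0.0, -0.0]
ft_force: [-0.0, -0.1, -0.5]
grip_width: 0.087
grip_force: 0.0
```

servo_tool(rows=[-1, 0.02, 0, 0, 0, -1, 0.03, 0, 0, 0, -1, 0.03, 0, 0, 0, -1, 0.03, 0, 0, 0, -1, 0.03, 0, 0, 0])

```text
time: 38.72
position: [0.5305, 0.031, 0.166]
tool_rot: [0.661, 0.751, 0.0, 0.0]
ft_force: [0.5, -0.1, 0.3]
grip_width: 0.087
grip_force: 0.0
```

servo_tool(rows=[-1, 0.03, 0, 0, 0, -1, 0.03, 0, 0, 0, -1, 0.03, 0, 0, 0, -1, 0.03, 0, 0, 0, -1, 0.03, 0, 0, 0])

```text
time: 39.13
position: [0.5113, 0.1801, 0.1659]
tool_rot: [0.66, 0.751, 0.0, 0.0]
ft_force: [0.4, 0.6, -0.6]
grip_width: 0.0871
grip_force: 0.0
```

servo_tool(rows=[-1, 0.03, 0, 0, 0, -1, 0.02, 0, 0, 0, -1, 0, 0, 0, 0, -1, 0, 0, 0, 0, -1, 0, 0, 0, 0])

```text
time: 39.55
position: [0.5053, 0.2277, 0.1654]
tool_rot: [0.66, 0.751, -0.0, 0.0]
ft_force: [0.1, 0.4, -0.2]
grip_width: 0.0869
grip_force: 0.0
```

```bash
python3 go.py; python3 -c "
from h import *
T=robot.camera('top');S=robot.camera('side')
t=dict(red=(.5733,-.299),blue=(.5651,-.2355),green=(.5569,-.1721),yellow=(.5487,-.1086))
for c,v in t.items():
    print(c,v,[np.round(d['at'],4).tolist() for d in robot.place_of(T,'master_'+c)[:2]])
    try: print(master([T,S],c,v))
    except Exception as e: print(e)
im=np.vstack([cv2.resize(T['pixels'][140:250,240:430],(570,330)),cv2.resize(S['pixels'][190:330,200:390],(366,270))[:, :].repeat(1,0) if 0 else cv2.resize(S['pixels'][190:280,200:390],(570,270))])
cv2.imwrite('pics/f.png',im[:,:,::-1])"
```

```text
t 39.55 [0.5053 0.2277 0.1654] yaw 1.699 tilt 0.0006 q6 0.09 w 0.0869 gf 0.0 [ 0.1  0.4 -0.2]
red (0.5733, -0.299) [[0.5752, -0.2963, 0.004], [0.6182, 0.2201, -0.0043]]
[([0.5727, -0.2975], np.float64(0.738)), ([0.5733, -0.2981], np.float64(0.658)), ([0.572, -0.2972], np.float64(0.822))]
blue (0.5651, -0.2355) [[0.5645, -0.2356, 0.0055]]
[([0.5654, -0.235], np.float64(0.651)), ([0.5647, -0.2344], np.float64(0.545)), ([0.5647, -0.2321], np.float64(0.761))]
green (0.5569, -0.1721) [[0.5574, -0.1698, 0.0043]]
[([0.5574, -0.1708], np.float64(0.666)), ([0.5574, -0.1724], np.float64(0.589)), ([0.5563, -0.1695], np.float64(0.744))]
yellow (0.5487, -0.1086) [[0.5481, -0.1095, 0.0079]]
[([0.55, -0.1104], np.float64(0.496)), ([0.5511, -0.1105], np.float64(0.688)), ([0.5524, -0.0852], np.float64(0.31))]
```

View pics/f.png

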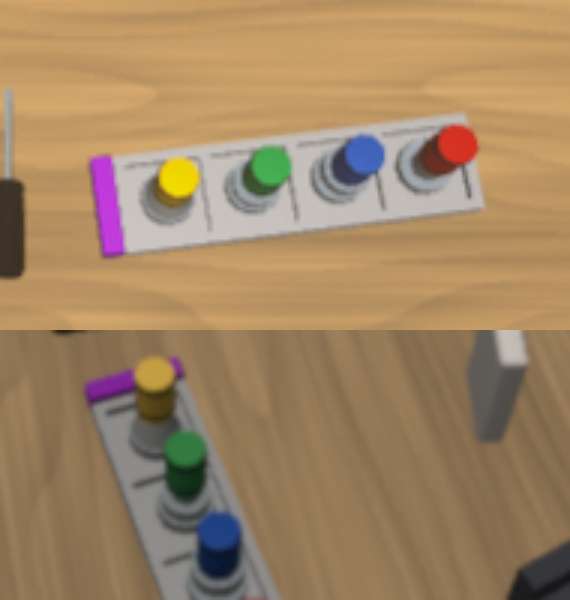

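All four stand upright and centred. From the purple bar they run yellow (crop 178,180), green (270,167), blue (363,155), red (457,145), all within about 3 mm of their seats. The arm is clear, so I hand in.

```bash
python3 -c "
from rig import robot; print(robot.hand_in())"
```

```text
the job is handed in; nothing more can be done
None
```

The four masters stand upright in the tray in reverse order (from the purple bar: yellow, green, blue, red), within about 3 mm of their seat centres in the last pictures; I handed the job in at about 40 s, and no verdict came back.

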